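# Feed a steel flat bar under the leaf spring of a drilling jig

## Robot

A 7-joint arm with a two-finger parallel gripper is mounted at the origin on the work surface. World frame = base frame: x ahead of the robot, y to its left, z up, the work surface at z = 0. Lengths are in m, angles in rad, forces in N, time in s.
With the tool pointing down it reaches from about 0.375 to 0.925 m from the base axis. Payload 3.1 kg.
Tool frame: the origin (TCP) lies between the finger pads; the fingertips stand 19 mm ahead of it and the grasp point (between the pads) is the TCP; z points along the fingers, y is the line along which they close (so a half turn about z gives the same grasp; the last joint's range is limited). The gripper opens to 85 mm and grips with 20 to 120 N. Pads are 22 mm wide; open, the fingers measure 114 mm over their backs; the gripper's body (76 mm by 85 mm) begins 54 mm behind the grasp point. The pads swing forward as they close: fully open they stand 13 mm farther back than shut.
Start: joints at [-1.433, 0.383, 0.044, 1.598, -0.018, 1.161, -0.05], TCP at [0.152, 0.632, 0.25] pointing down, gripper open.
Joint ranges: [-2.61, 2.61], [-0.41, 2.15], [-1.48, 1.57], [0, 2.5], [-1.57, 4.71], [0.05, 1.97], [-2.85, 2.85]. Speed limits (rad/s): [2.79, 2.79, 3.14, 3.14, 3.14, 3.14, 3.14].

## Interface

Orientations are given as a unit quaternion [x, y, z, w].
In Python, from bench import move_ptp, movel, move_j, move_gripper, pause, inverse_kinematics, read_camera, camera_params, MotionError, sign_off, look_for, tip_of, read_time_s, read_qpos, read_joint_vel, read_effort, read_eef_pos, read_tcp_rot, read_ft_force, read_ft_torque, read_finger_gap, read_grasp_force gives the robot as it stands. Calls block until the motion is done:
- move_ptp(position, orientation): joint-space move of the TCP to a pose.
- movel(position, orientation=None, speed=0.15): straight line of the TCP; orientation=None keeps the orientation; speed is the mean speed in m/s.
- move_j(angles): joint-space move.
- move_gripper(opening, effort=None): finger opening in m; effort is the grip in N (None keeps the last); returns when the fingers have stopped.
- pause(seconds).
- inverse_kinematics(position, orientation): joint angles nearest the present ones, or None.
- read_camera(name): name is "scene" or "top" or "wrist"; returns the picture (384x512x3 uint8, red, green, blue); there is no depth.
- camera_params(name): a dict with "K" (3x3 intrinsics, pixels), "camera_from_world" (4x4, takes a point from world to camera coordinates). Camera axes: x right, y down, z forward; pixel columns grow to the right and rows downward; lengths in m; the calibration is good to about 2 mm. The wrist camera is an equidistant fisheye: a pixel r from the principal point sees the ray r / f radians off the axis. A picture is of the moment at which its call begins: read the wrist's pose just before it. camera_params takes no time and is no camera call; for the wrist camera it gives the pose at the moment of the call.
A pose or a line that the arm cannot do raises MotionError and nothing moves.
- sign_off(): hands the job in; it is judged then, once.
Trained networks look in the newest picture that a camera, given by its name, has taken for a name from the list of things; names that differ only in an ending like _2 or _b are one class to them, and where a whole thing is asked for, a point or a joint stands for the part that bears it (a point fixed in the world has none). Each returns a list of dicts, best first, with "confidence" (0 to 1); they miss things now and then, are a little off and sometimes report something else, mostly with a low value. They report only what shows in the picture. A call takes as long as a camera call. They do not tell look-alikes from the thing itself.
- look_for(camera, name): "at" ([column, row] in pixels, amid what is visible of it).
- tip_of(camera, name): "at" ([column, row] in pixels: a listed point, or the origin of a listed thing).
Readings, each from a call of its own:
- read_time_s(): time.
- read_qpos(): joint angles.
- read_joint_vel(): joint speeds.
- read_effort(): joint torques, N m.
- read_eef_pos(): TCP position.
- read_tcp_rot(): TCP orientation.
- read_ft_force(): force on the tool from outside, world axes, zero at the start.
- read_ft_torque(): the same for the moment, N m.
- read_finger_gap(): finger opening in m.
- read_grasp_force(): force on a finger pad.
Only numpy, scipy, OpenCV 4.12 (cv2) and the standard library are available. Lean on these libraries where they do the work, as an engineer would, in place of code of your own. Each camera call takes 0.05 s, during which the arm holds its last target. There are 200 camera calls.

## Task

The steel flat bar lying in the channel of the drilling jig has to be fed in for drilling: press down hard with the fingertips on its taped rear end and slide it along the channel, so that it passes under the leaf spring and under the bush plate, fully home against the steel end stop. Only press and slide it, never pinch or lift it; let the bar itself raise the spring (keep your fingers off the spring), leave everything else where it lies, and finish with the hand clear of it all and the bar still home.

Things in the scene. Friction and masses are not known exactly. Their poses are not given: they have to be found in the camera images.
- jig: Drilling jig screwed to the bench: dark film-faced plywood base 485 x 130 x 18 mm (its x -330 to 155, y -65 to 65 mm). Its +x is the feed direction, z up; origin at bench height on the channel's centre line, right below the bend of the leaf spring. On its top (z = 18) two light beech strips, each 12 wide and 6 high, leave a channel 26.5 mm wide along y = 0, from x = -330 to the end stop.
- jig_bush (a point): Centre of the drill bush on top of the bush plate, an aluminium bridge across the channel: jig x = 60 to 105, |y| up to 36, z = 29 to 37 mm (42 over the leaf's clamp bar and the bush). This point is at jig x = 94, y = 0, z = 42 mm. The bar passes beneath the bridge.
- jig_stop (a point): Point on the steel end stop: on the channel's centre line and floor, on the face that the bar's nose must meet (jig x = 120, y = 0, z = 18 mm). The stop block is 25 mm long, 50 mm wide and its top is at z = 40 mm.
- leaf: Dark spring-steel leaf 18 mm wide, clamped on the infeed edge of the bush plate; origin at that root (jig x = 62, y = 0, z = 37 mm). It slopes down against the feed to its bend at jig x = 0, 1 mm above the channel floor, then turns up in a toe that ends at jig x = -32. It presses on the bar under it with about 7 N, and its drag keeps the bar where it is left.
- leaf_toe (a point): Middle of the free edge of the leaf's upturned toe (jig x = -32, y = 0, z = 29 mm at rest, about 10 mm higher with the bar under it). The bar's nose meets the toe at about jig x = -21 mm and wedges it up. That takes a push of some 5 N (and more to overcome friction), less once it is under; fingertips pressing on the tape with 12 to 20 N carry the bar along, with much less they slip.
- bar: The bar to feed: plain undrilled steel flat bar 220 x 25 x 8 mm, about 0.34 kg, flat in the jig's channel, its top 26 mm above the bench and 2 mm proud of the beech strips. Origin at the centre of its underside; +x along the feed (jig +x), z up. Grey cloth tape covers the top of its rear end (bar x = -109 to -45 mm, 0.6 mm thick): fingertips hold on it and slip on the bare steel. When home, the tape is still clear of the toe.
- bar_nose (a point): Middle of the bar's leading end face (bar x = 110, y = 0, z = 4 mm). At the start it is 9 to 59 mm short of the tip of the leaf's toe.
- drilled_bar: Bystander: a finished, taped bar, 220 x 25 x 8 mm with two 8 mm holes, lying on the bench beside the jig. Origin at the centre of its underside, x along its length.
- punch: Bystander: steel centre punch, 105 mm long, 12 mm thick, lying on the jig's base beside the bush plate. Origin at the centre of its underside, x along its length.
- pencil: Bystander: blue carpenter's pencil, 175 mm long, 7 mm thick, on the bench on the robot's side of the jig. Origin at the centre of its underside, x along its length.
- folding_rule: Bystander: folded yellow rule, 236 x 17 x 16 mm, on the bench on the robot's side of the jig. Origin at the centre of its underside, x along its length.
- hammer: Bystander: hammer, 260 mm long with a wooden handle, lying on the bench to the right. Origin at mid-length on the bench, x from handle to head.
- try_square: Bystander: try square with a dark wooden stock 100 x 20 x 16 mm and a steel blade 140 mm long, on the bench to the left. Origin at the centre of the stock's underside, x along the stock, y along the blade.
- screw_jar: Bystander: closed jar, 60 mm across and 75 mm high, on the bench to the left beyond the jig's end stop. Origin at the centre of its underside.
Things that resemble listed ones, but are neither listed nor needed, are in the scene too. What is shaped like the bar but orange or yellow is not meant.

How it is judged:
On the way:
1. the bar, its nose under the leaf spring but not yet home, is pressed by the fingers with more than 6 N (x of bar_nose in the frame of jig between 0.002 and 0.112 m and contact force between the fingers and bar above 6 N), for 0.2 s.
At the end, for the whole second after the job is handed in: The bar lies flat on the channel floor (within 3 mm), in line with the channel, under the raised leaf spring, its nose within 3 mm of the end stop's face, at rest. Nothing else has been moved by more than 20 mm (x of bar_nose in the frame of jig above 0.117 m and z of bar in the frame of jig between 0.015 and 0.021 m and angle between the x axis of bar and the x axis of jig, either way round below 0.05 rad and z of leaf_toe in the frame of jig above 0.036 m and linear speed of bar below 0.01 m/s); the robot touches nothing.
It fails at once if the bar is lifted out of the channel (more than 6 mm off its floor) or tipped (z of bar in the frame of jig above 0.024 m or angle between bar's own z axis and vertical above 0.08 rad).
It fails at once if the fingers push on the leaf spring with more than 2 N (contact force between the fingers and leaf above 2 N).
It fails at once if a bystander is moved by more than 20 mm (distance of any of drilled_bar, punch, pencil, folding_rule, hammer, try_square, screw_jar from where it was at the start of the episode above 0.02 m).
It also fails if it takes over 51 s, if anything falls off the work surface, if the arm or the gripper's body presses on something with over 40 N, if the wrist force passes 120 N, or if a joint passes its speed limit or range.

## Working session

There is one attempt and no reset: what is moved stays moved. The work goes in short steps, each a Python script; the robot and the scene stay as the last script left them, time stands still between calls to the robot, and variables do not carry over. Pictures are saved under pics/ and viewed, at most 10 in all, crops included, and the job is handed in when it is done.

```bash
ls; mkdir -p pics; python3 - <<'E'
from bench import *
import cv2,numpy as np
for c in("top","scene"):
    im=read_camera(c); cv2.imwrite(f"pics/{c}0.png",cv2.cvtColor(im,cv2.COLOR_RGB2BGR))
    p=camera_params(c); print(c,p["K"],np.round(p["camera_from_world"],3))
    for n in("jig_bush","jig_stop","leaf","leaf_toe","bar","bar_nose"):
        print(n,[(np.round(d["at"],1).tolist(),round(d["confidence"],2)) for d in tip_of(c,n)[:3]])
print(read_time_s(),read_tcp_rot(),read_ft_force())
E
```

```text
pics
top [[475.62751957   0.         259.4320713 ]
 [  0.         475.62751957 195.21791543]
 [  0.           0.           1.        ]] [[ 0.026 -1.    -0.013  0.002]
 [-0.983 -0.024 -0.181  0.475]
 [ 0.18   0.018 -0.983  1.268]
 [ 0.     0.     0.     1.   ]]
jig_bush [([205.5, 162.6], 0.68)]
jig_stop [([194.9, 167.4], 0.8)]
leaf [([216.9, 170.0], 0.55)]
leaf_toe [([251.3, 172.8], 0.63)]
bar [([298.2, 182.4], 0.94), ([351.5, 280.8], 0.83), ([119.0, 266.6], 0.83)]
bar_nose [([313.5, 259.5], 0.96), ([260.4, 176.6], 0.74), ([84.0, 291.8], 0.69)]
scene [[422.70079929   0.         263.02131349]
 [  0.         422.70079929 190.18918641]
 [  0.           0.           1.        ]] [[ 0.295  0.955  0.01  -0.137]
 [ 0.825 -0.25  -0.507 -0.373]
 [-0.482  0.158 -0.862  1.71 ]
 [ 0.     0.     0.     1.   ]]
jig_bush [([320.3, 195.1], 0.72), ([240.4, 212.9], 0.48)]
jig_stop [([325.4, 198.2], 0.89)]
leaf [([307.4, 196.8], 0.52)]
leaf_toe [([281.2, 201.9], 0.61)]
bar [([186.1, 161.0], 0.73), ([269.4, 234.7], 0.71), ([344.1, 125.9], 0.7)]
bar_nose [([211.8, 163.9], 0.82), ([273.3, 207.9], 0.67), ([356.7, 104.7], 0.61)]
0.7 [ 1.17603354e-01  9.93060646e-01  5.77871901e-05 -1.07317567e-05] [ 0.5181364  -0.32931445  0.24905722]
```

```bash
cat > h.py <<'E'
import numpy as np
from bench import *
def px2w(c,uv,z):
    p=camera_params(c);K=np.array(p["K"]);T=np.array(p["camera_from_world"])
    R,t=T[:3,:3],T[:3,3];o=-R.T@t;d=R.T@np.linalg.inv(K)@[*uv,1]
    return o+d*(z-o[2])/d[2]
E
python3 - <<'E'
from h import *
import cv2
for c,L in dict(top=dict(bush=((205.5,162.6),.042),stop=((194.9,167.4),.018),leaf=((216.9,170),.037),toe=((251.3,172.8),.029),bar=((298.2,182.4),.018),nose=((260.4,176.6),.022)),
 scene=dict(bush=((320.3,195.1),.042),stop=((325.4,198.2),.018),leaf=((307.4,196.8),.037),toe=((281.2,201.9),.029),nose=((273.3,207.9),.022))).items():
    for n,(uv,z) in L.items(): print(c,n,px2w(c,uv,z).round(4))
im=cv2.imread("pics/top0.png"); cv2.imwrite("pics/top0c.png",cv2.resize(im[110:260,150:350],None,fx=4,fy=4,interpolation=cv2.INTER_CUBIC))
E
```

```text
top bush [0.5647 0.1674 0.042 ]
top stop [0.556  0.2002 0.018 ]
top leaf [0.5454 0.1351 0.037 ]
top toe [0.5414 0.0388 0.029 ]
top bar [ 0.5193 -0.094   0.018 ]
top nose [0.5326 0.013  0.022 ]
scene bush [0.552  0.1759 0.042 ]
scene stop [0.5566 0.1962 0.018 ]
scene leaf [0.543  0.1331 0.037 ]
scene toe [0.5318 0.0433 0.029 ]
scene nose [0.5425 0.0119 0.022 ]
```

View pics/top0.png

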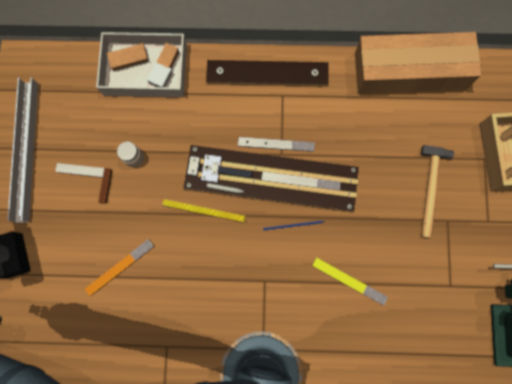

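View pics/top0c.png

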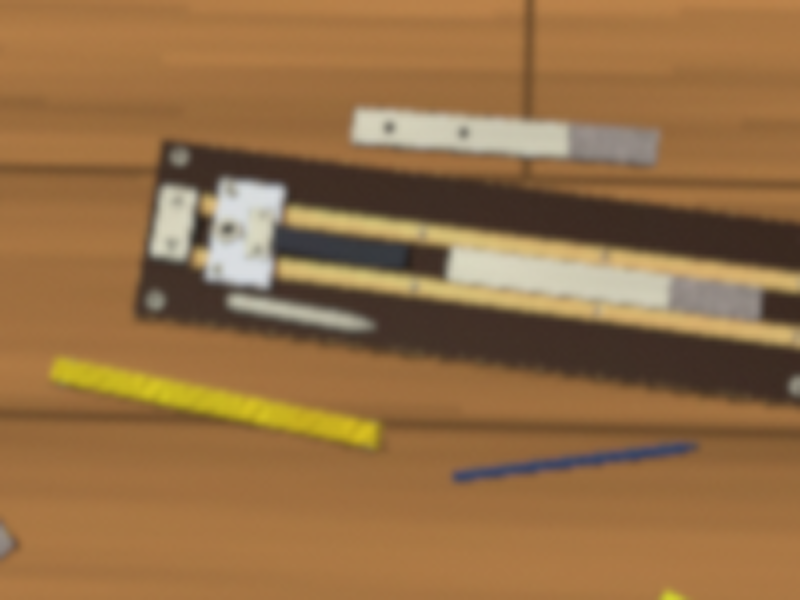

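The crop shows the undrilled bar in the channel with its nose at top-view pixel (261,176), its rear end at (340,185) and its tape starting at about (317,183). The leaf's toe is at about (252,173). The drilled bar lies behind the jig. The detections agree with this, and the feed yaw is about 83°. Next I close the fingers over the tape and check from near.

```bash
cat >> h.py <<'E'
def quat(a):  # tool down, tool y at yaw a
    b=(np.pi/2+a)/2; return [np.cos(b),np.sin(b),0,0]
def wpx(uv,z,p):
    K=np.array(p["K"]);T=np.array(p["camera_from_world"]);R,t=T[:3,:3],T[:3,3]
    v=np.array([uv[0]-K[0,2],uv[1]-K[1,2]]);r=np.linalg.norm(v);th=r/K[0,0]
    d=R.T@np.r_[v/r*np.sin(th),np.cos(th)];o=-R.T@t
    return o+d*(z-o[2])/d[2]
E
python3 - <<'E'
from h import *
import cv2
nose=px2w("top",(261.4,176.2),.026);rear=px2w("top",(340.2,185.5),.026);tape=px2w("top",(317.4,183),.026)
print(nose,rear,tape,np.linalg.norm(nose-rear),np.degrees(np.arctan2(*(nose-rear)[[1,0]])))
a=np.radians(82.8);u=np.r_[np.cos(a),np.sin(a)]
stop=np.r_[.556,.198]
P=stop-u*(120+66+190)/1000
print(P,"bar x-80 from nose",(nose-stop.tolist().__len__()*0)[:2]-.19*u)
move_ptp([*P,.16],quat(a));move_gripper(0)
p=camera_params("wrist");im=read_camera("wrist");cv2.imwrite("pics/w0.png",cv2.cvtColor(im,cv2.COLOR_RGB2BGR))
for n,z in(("jig_bush",.042),("jig_stop",.018),("leaf",.037),("leaf_toe",.029),("bar",.018),("bar_nose",.022),("jig",0)):
    print(n,[(np.round(d["at"],1).tolist(),round(d["confidence"],2),wpx(d["at"],z,p).round(4).tolist()) for d in tip_of("wrist",n)[:3]])
print(p["K"][0],read_eef_pos(),read_time_s(),read_ft_force())
E
```

```text
[0.53295414 0.01016794 0.026     ] [ 0.51146045 -0.21094392  0.026     ] [ 0.517107   -0.14723616  0.026     ] 0.22215407380953056 84.44787436401278
[ 0.5088747  -0.17503513] bar x-80 from nose [ 0.50914083 -0.17833385]
jig_bush []
jig_stop []
leaf []
leaf_toe [([458.2, 189.5], 0.7, [0.5408, 0.0426, 0.029])]
bar [([336.0, 184.3], 0.87, [0.5214, -0.0978, 0.018]), ([462.3, 178.0], 0.73, [0.5326, 0.0561, 0.018])]
bar_nose [([433.4, 188.8], 0.69, [0.5386, 0.0123, 0.022])]
jig [([463.9, 180.8], 0.59, [0.5438, 0.074, 0.0]), ([500.6, 142.5], 0.59, [0.5001, 0.136, 0.0])]
[297.31863964   0.         255.80828236] [ 0.50889813 -0.17501351  0.15999943] 4.975 [ 0.43923198 -1.23037105  0.33517182]
```

View pics/w0.png

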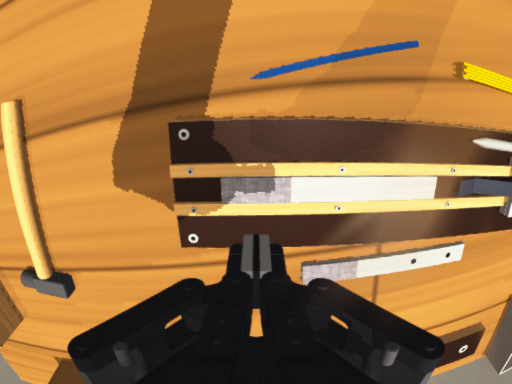

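The wrist picture shows the tape between columns 221 and 291 at row 190, the bar's nose at (436,188) and the toe at (460,188). I compute the axis from these.

```bash
python3 - <<'E'
from h import *
p=camera_params("wrist")
W={n:wpx(uv,z,p)[:2] for n,uv,z in(("rear",(221,190.5),.026),("tape",(291,190),.0263),("nose",(436.3,188.3),.026),("toe",(459.5,188.3),.029))}
for n in W: print(n,W[n].round(4))
d=W["nose"]-W["rear"];print(np.linalg.norm(d),np.degrees(np.arctan2(d[1],d[0])))
# jig base end corners & strip ends, z=.018/.024
for uv,z in(((169,124),.018),((181,248),.018),((171,171),.024),((174,209.5),.024)):print(uv,wpx(uv,z,p)[:2].round(4))
# axis fit through all estimates
E
```

```text
rear [ 0.5111 -0.2073]
tape [ 0.5186 -0.1429]
nose [0.5368 0.0135]
toe [0.5396 0.0444]
0.22235630782601284 83.35117324622121
(169, 124) [ 0.4435 -0.2469]
(181, 248) [ 0.5721 -0.2624]
(171, 171) [ 0.4867 -0.2517]
(174, 209.5) [ 0.5254 -0.2573]
```

```bash
python3 - <<'E'
from h import *
a=np.radians(83.4);u=np.r_[np.cos(a),np.sin(a)];q=quat(a)
P=np.r_[.523,-.0972]-.08*u
move_ptp([*P,.075],q); movel([*P,.052],q,speed=.05); f0=np.array(read_ft_force());print("f0",f0,read_time_s())
z=.048
while z>.036:
    movel([*P,z],q,speed=.02);f=np.array(read_ft_force())-f0
    print(round(z,4),f.round(1),np.round(read_eef_pos(),4),round(read_time_s(),2))
    if f[2]>14: break
    z-=.001 if f[2]<1 else .0005
pause(.2);print((np.array(read_ft_force())-f0).round(1))
np.save("st.npy",np.r_[P,z,f0])
E
```

```text
f0 [-0.23776044 -0.67471177  0.32293931] 6.0167
0.048 [-0.1  0.   0.6] [ 0.5137 -0.1766  0.0479] 6.37
0.047 [-0.5  1.7  0.5] [ 0.5138 -0.1766  0.047 ] 6.62
0.046 [ 1.2  1.7 -0.6] [ 0.5138 -0.1766  0.046 ] 6.87
0.045 [0.1 1.  4.4] [ 0.5145 -0.1769  0.0458] 7.12
0.0445 [-1.1  1.2  7.7] [ 0.5145 -0.1769  0.0458] 7.37
0.044 [-3.   2.1 12.2] [ 0.5146 -0.1771  0.0457] 7.62
0.0435 [-3.8  3.  15. ] [ 0.5146 -0.1771  0.0457] 7.87
[-3.5  3.  15.8]
```

Contact is at 16 N. Now I slide, regulating the force.

```bash
python3 - <<'E'
from h import *
a=np.radians(83.4);u=np.r_[np.cos(a),np.sin(a)];n=np.r_[-u[1],u[0]];q=quat(a)
s=np.load("st.npy");P=s[:2];z=s[2];f0=s[3:];d=0;lat=0
while d<.160:
    d+=.008; movel([*(P+d*u+lat*n),z],q,speed=.04)
    f=np.array(read_ft_force())-f0; e=np.array(read_eef_pos())
    print(round(d*1e3),"along %.1f lat %.1f fz %.1f"%(f[:2]@u,f[:2]@n,f[2]),"act",round((e[:2]-P)@u*1e3,1),round((e[:2]-P)@n*1e3,1),round(z,4),round(read_time_s(),2))
    if f[2]<4 or f[2]>35 or abs(f[:2]@n)>15: print("stop");break
    z+=np.clip((f[2]-17)/8000,-.0008,.0008); lat+=np.clip(f[:2]@n*5e-5,-3e-4,3e-4)
np.save("st2.npy",np.r_[P,z,f0,d,lat])
E
```

```text
8 along 1.1 lat 4.4 fz 14.8 act 6.3 -0.8 0.0435 8.42
16 along -0.4 lat 4.1 fz 16.0 act 13.8 -0.8 0.0432 8.77
24 along -0.9 lat 3.4 fz 16.1 act 21.7 -0.7 0.0431 9.12
32 along -1.1 lat 4.4 fz 16.7 act 29.7 -0.7 0.043 9.47
40 along -0.9 lat 4.5 fz 16.4 act 37.8 -0.6 0.043 9.82
48 along -1.3 lat 3.6 fz 17.5 act 45.3 -0.6 0.0429 10.17
56 along -2.2 lat 3.6 fz 16.6 act 52.7 -0.5 0.0429 10.52
64 along -5.5 lat 2.6 fz 14.9 act 58.7 -0.5 0.0429 10.87
72 along -3.3 lat 4.0 fz 18.3 act 67.4 -0.5 0.0426 11.22
80 along -3.2 lat 4.1 fz 17.4 act 76.5 -0.5 0.0428 11.57
88 along -2.4 lat 3.3 fz 16.1 act 84.8 -0.4 0.0428 11.92
96 along -3.6 lat 3.2 fz 16.9 act 92.8 -0.4 0.0427 12.27
104 along -2.9 lat 1.7 fz 16.0 act 100.9 -0.3 0.0427 12.62
112 along -3.1 lat 3.4 fz 18.0 act 108.8 -0.3 0.0426 12.97
120 along -2.3 lat 1.9 fz 16.7 act 117.1 -0.2 0.0427 13.32
128 along -2.5 lat 2.5 fz 16.9 act 125.2 -0.2 0.0427 13.67
136 along -2.5 lat 2.2 fz 17.8 act 133.2 -0.2 0.0427 14.02
144 along -2.1 lat 2.9 fz 16.3 act 141.4 -0.1 0.0428 14.37
152 along -2.4 lat 2.6 fz 16.3 act 149.5 -0.1 0.0427 14.72
160 along -3.2 lat 2.8 fz 17.2 act 157.5 -0.1 0.0426 15.07
```

```bash
python3 - <<'E'
from h import *
import cv2
a=np.radians(83.4);u=np.r_[np.cos(a),np.sin(a)];n=np.r_[-u[1],u[0]];q=quat(a)
s=np.load("st2.npy");P=s[:2];z=s[2];f0=s[3:6];d,lat=s[6:]
while d<.196:
    d+=.003; movel([*(P+d*u+lat*n),z],q,speed=.03)
    f=np.array(read_ft_force())-f0; e=np.array(read_eef_pos())
    print(round(d*1e3),"along %.1f lat %.1f fz %.1f"%(f[:2]@u,f[:2]@n,f[2]),"act",round((e[:2]-P)@u*1e3,1),round(z,4),round(read_time_s(),2))
    if f[2]<4 or f[2]>35 or f[:2]@u<-8: print("stop");break
    z+=np.clip((f[2]-17)/8000,-.0008,.0008)
np.save("st3.npy",np.r_[P,z,f0,d,lat])
im=read_camera("top");cv2.imwrite("pics/t1.png",cv2.resize(cv2.cvtColor(im,cv2.COLOR_RGB2BGR)[120:230,170:300],None,fx=6,fy=5))
p=camera_params("wrist");im=read_camera("wrist");cv2.imwrite("pics/w1.png",cv2.cvtColor(im,cv2.COLOR_RGB2BGR))
E
```

```text
163 along -3.1 lat 2.0 fz 16.7 act 160.2 0.0426 15.32
166 along -3.8 lat 1.9 fz 17.1 act 163.1 0.0426 15.57
169 along -2.5 lat 1.7 fz 17.3 act 166.1 0.0426 15.82
172 along -2.5 lat 3.0 fz 17.1 act 169.1 0.0426 16.07
175 along -3.3 lat 1.7 fz 16.7 act 172.1 0.0426 16.32
178 along -3.4 lat 1.9 fz 16.4 act 175.1 0.0426 16.57
181 along -2.7 lat 1.8 fz 17.7 act 178.0 0.0425 16.82
184 along -2.7 lat 0.9 fz 17.3 act 181.1 0.0426 17.07
187 along -5.6 lat 0.8 fz 17.1 act 182.5 0.0426 17.32
190 along -8.5 lat 1.0 fz 16.0 act 183.0 0.0426 17.57
stop
```

View pics/w1.png

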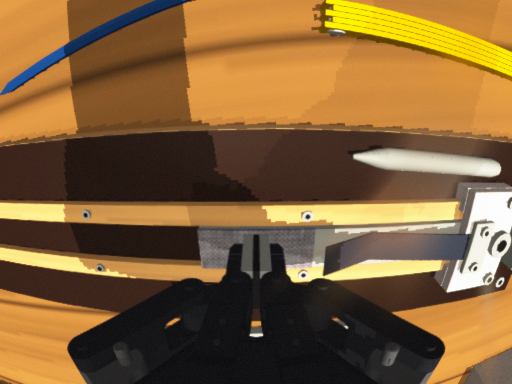

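The wrist picture shows the bar under the raised leaf, with the fingers on the tape at about (255,250), well left of the toe at (325,260). The force rose sharply at 183 mm of travel, which is the distance to the stop I expected. I lift off straight up and check.

```bash
python3 - <<'E'
from h import *
import cv2
a=np.radians(83.4);u=np.r_[np.cos(a),np.sin(a)];n=np.r_[-u[1],u[0]];q=quat(a)
s=np.load("st3.npy");P=s[:2];d,lat=s[6:];X=P+d*u+lat*n
movel([*X,.06],q,speed=.05); movel([*X,.20],q,speed=.15)
Y=P+.25*u-.0*n
move_ptp([*(Y+.06*n),.22],q)
p=camera_params("wrist");im=read_camera("wrist");cv2.imwrite("pics/w2.png",cv2.cvtColor(im,cv2.COLOR_RGB2BGR))
for nm,z in(("jig_bush",.042),("jig_stop",.018),("leaf",.037),("leaf_toe",.039),("bar",.018),("bar_nose",.022)):
    print(nm,[(np.round(t["at"],1).tolist(),round(t["confidence"],2),wpx(t["at"],z,p).round(4).tolist()) for t in tip_of("wrist",nm)[:3]])
print(read_time_s())
E
```

```text
jig_bush [([339.8, 222.6], 0.78, [0.5529, 0.1698, 0.042])]
jig_stop [([353.9, 213.3], 0.95, [0.5549, 0.1946, 0.018]), ([309.9, 219.9], 0.27, [0.5566, 0.1382, 0.018])]
leaf [([308.1, 222.0], 0.89, [0.5497, 0.1332, 0.037])]
leaf_toe [([225.9, 221.6], 0.77, [0.5374, 0.0396, 0.039])]
bar [([17.9, 35.8], 0.82, [0.2548, -0.2194, 0.018]), ([265.4, 215.7], 0.67, [0.5445, 0.0846, 0.018]), ([227.3, 221.5], 0.46, [0.5471, 0.0379, 0.018])]
bar_nose [([355.5, 216.0], 0.96, [0.5569, 0.1955, 0.022]), ([69.0, 49.1], 0.71, [0.3049, -0.1275, 0.022])]
20.0333
```

View pics/w2.png

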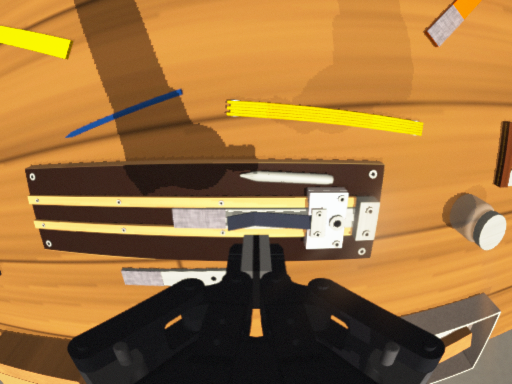

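The picture shows the bar under the leaf with its rear end at (172,217). The nose is detected at (355,216) and the stop at (354,213), so they coincide. I zoom into the gap to confirm.

```bash
python3 - <<'E'
from h import *
import cv2
im=cv2.imread("pics/w2.png");cv2.imwrite("pics/w2c.png",cv2.resize(im[180:260,300:390],None,fx=7,fy=7,interpolation=cv2.INTER_CUBIC))
p=camera_params("wrist");r=wpx((172,217.5),.0263,p)[:2];s=np.r_[.5555,.1948];print(r,np.linalg.norm(s-r))
E
```

```text
[ 0.53288482 -0.03027719] 0.22621049435541019
```

View pics/w2c.png

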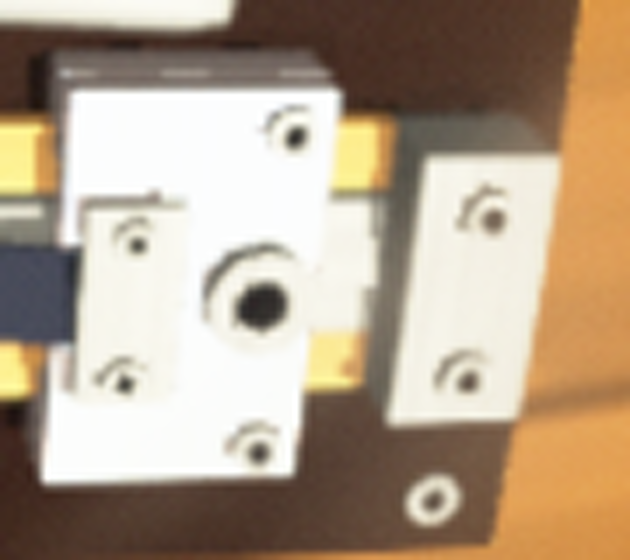

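The crop shows the bar's nose (crop column about 372) meeting the stop's face (about 377) to within 1 mm. The hand is clear, so I hand in.

```bash
python3 -c "
from bench import *
print(sign_off(),read_time_s())"
```

```text
the job is handed in; nothing more can be done
the job is handed in; nothing more can be done
```

I slid the bar under the leaf spring and bush plate to the end stop with about 16 N of finger pressure; the last picture shows its nose within about 1 mm of the stop, and I handed the job in at about 20 s with the hand clear (sign-off returned no verdict).

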